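Unlock the vacuum bleed valve and set it to the mark

TASK

Unlock and set the bleed valve of the lathe's vacuum chuck: while the lever is still shut, pull the spring clip out of the locking post, and lay it flat in the shallow metal tray so that it does not get lost. With the lever free, swing it open until it points at the set mark clamped on the scale, and leave it there. Leave the wooden bowl, the tin and the chuck key where they are.

Things in the scene. Friction and masses are not known exactly. Their poses are not given: they have to be found in the camera images.
- valve: Fixed valve station: grey base plate 340 x 210 x 8 mm, pipe along x, ball valve, filter bowl 107 mm high at x = +135 mm, scale, locking post; at most 116 mm high. Place and yaw vary. Origin on the bench under the lever's vertical axis, z up. Shut, the lever points along +y; it opens counter-clockwise from above, towards -x. Its arc scale, 66 mm high, is the highest thing under the lever grip.
- lever (a joint): Opening angle of the valve lever in rad: 0 shut, 1.571 fully open; starts at 0 to 0.05. It stays where it is left and takes about 0.2 N m to turn. With the clip in place it has a little play and is blocked at about 0.15.
- lever_grip (a point): Middle of the black lever grip, 75 mm from the lever's axis and 100 mm above the bench. The point's y axis points outwards along the lever, z up. The grip is a bar 14 mm wide, 18 mm high (height 91 to 109 mm) and 72 mm long (42 to 114 mm from the axis).
- set_mark: The set mark: black rider with a thumbscrew, fixed across the pale scale plate, 14 mm wide, 112 to 158 mm from the lever's axis, top at 78 mm height (beyond and below the lever's tip). Origin on the bench under the lever's axis; its y axis points from there to the rider: the lever is set when its own y axis has this direction. It lies at 0.7 to 1.3 rad of opening.
- clip: Spring clip (hitch clip) of 5 mm wire, 30 g, rigid, 96 mm long, flat, underside 96 mm high, on the post's pedestal. Origin under its loop's middle; +y is the way it pulls out; z up. The loop's straight sides run along y from -9 to +9 mm, 31 mm apart outside. The straight leg (x = +4) goes through the post to y = -76 mm; the wavy one outside it. From y = -11 mm out the loop overhangs free air.
- clip_leg (a point): Point on the axis of the clip's straight leg, at clip x = +4, y = -40 mm, 2.5 mm above its underside; within 4 mm of post_hole when the clip is in place.
- post_hole (a point): Middle of the cross hole in the locking post's steel pin, 100 mm above the bench, at valve x = -20, y = +130 mm. The hole is 8 mm wide and high, 14 mm long, open along the valve's y; the pin is 16 mm wide, its top 116 mm high. The clip is free when pulled 55 mm along the valve's +y.
- tray: Open metal tray, fixed, 190 x 160 mm (x by y), 20 mm high, walls and floor 3 mm thick. Origin under its centre, z up. It stands on the left or on the right of the bench.
- bowl: Bystander: loose turned wooden bowl, 120 mm wide, 50 mm high, in the place not taken by the tray. Origin under its centre.
- tin: Bystander: loose closed metal tin, 70 mm wide, 45 mm high, beyond the work at the left. Origin under its centre.
- chuck_key: Bystander: loose T-shaped steel chuck key lying on the bench beyond the work at the right, 102 mm long, cross bar 80 mm, 14 mm high. Origin under the middle of its shank.

How it is judged (in metres and radians):
On the way:
1. the clip is drawn out of the locking post while the lever is still shut (within 0.2 rad) (distance between clip_leg and post_hole above 0.05 m and value of joint lever below 0.2 rad), for 0.2 s.
At the end, for the whole second after the job is handed in: The lever points at the set mark within 0.09 rad (about 5 degrees), and the clip lies at rest and flat (within 0.2 rad) on the floor of the tray (angle between the y axis of lever_grip and the y axis of set_mark, either way round below 0.09 rad and value of joint lever above 0.4 rad and x of clip_leg in the frame of tray between -0.095 and 0.095 m and y of clip_leg in the frame of tray between -0.08 and 0.08 m and z of clip_leg in the frame of tray below 0.015 m and (angle between clip's own z axis and vertical below 0.2 rad or angle between clip's own z axis and vertical above 2.94 rad) and linear speed of clip below 0.02 m/s); the robot touches nothing.
It fails at once if the bowl is moved more than 30 mm (distance of bowl from where it was at the start of the episode above 0.03 m).
It fails at once if the tin is moved more than 30 mm (distance of tin from where it was at the start of the episode above 0.03 m).
It fails at once if the chuck key is moved more than 30 mm (distance of chuck_key from where it was at the start of the episode above 0.03 m).
It also fails if it takes over 51 s, if anything falls off the work surface, if the arm or the gripper's body presses on something with over 40 N, if the wrist force passes 120 N, or if a joint passes its speed limit or range.

ROBOT

A 6-joint arm with a two-finger parallel gripper is mounted at the origin on the work surface. World frame = base frame: x ahead of the robot, y to its left, z up, the work surface at z = 0. Lengths are in m, angles in degrees, forces in N, time in s.
With the tool pointing down it reaches from about 0.375 to 0.825 m from the base axis. Payload 5.5 kg.
Tool frame: the origin (TCP) lies on the centre line of the jaws, within the pads' length; the fingertips stand 22 mm ahead of it and the grasp point (between the pads) lies 3 mm ahead of it; z points along the fingers, y is the direction in which the jaws open and shut (so a half turn about z gives the same grasp; the last joint's range is limited). The gripper opens to 85 mm and grips with 20 to 120 N. Pads are 22 mm wide; open, the fingers measure 114 mm over their backs; the gripper's body (76 mm by 85 mm) begins 54 mm behind the grasp point. The pads swing forward as they close: fully open they stand 13 mm farther back than shut.
Start: joints at [74.656, 17.962, -2.699, 69.339, 0, 90], TCP at [0.159, 0.579, 0.253] pointing down, gripper open.
Joint ranges: [-152.73, 152.73], [-39.44, 99.34], [-58.76, 71.6], [-118.89, 123.64], [-81.53, 83.1], [-180, 180]. Speed limits (degrees/s): [136.94, 136.94, 172.46, 180, 180, 180].

INTERFACE

Orientations are given as [roll, pitch, yaw] about the fixed x, y, z axes, in that order (R = Rz(yaw) Ry(pitch) Rx(roll)).
In Python, from cell import monitor, vision, workorder gives the robot as it stands. The module is installed in compiled form; this text tells all that it offers.
- The arm moves only by the tool drive_tool, never from a script. Its argument "motion" is a list of rows, each a list of 7 numbers: the shift along the tool's x, y, z in mm, then the turn, a rotation vector about the tool's x, y, z in degrees, then the closure, from -1 (fully open) to 1 (shut). A call has exactly 8 rows; each row is the pose to reach, as a shift and turn from the pose commanded when the call began, along the tool's axes at that moment; what a row does not reach only later rows make up. A row lasts 1/10 s, in which the tool goes at most 50 mm and 8.59 degrees, less where a joint would pass 70% of its speed; a pose out of reach is approached as far as the arm can. A call with a gripper value outside its range is refused whole. The fingers move at their own pace and stop on an object; "squeeze" is the grip in N (left out, the last holds). Time passes only in rows, so rows that repeat a pose let the fingers close, or fill a call up. It gives the time, the measured TCP pose, the force and the opening at its end, in the units of the state.
- monitor.get_obs(): the state, without advancing time (a new reading comes with each control period).
- vision.capture(name): name is "scene" or "side" or "wrist"; returns (picture, depth): 420x560x3 uint8, blue, green, red; 420x560 float32, m along the optical axis (not along the pixel's ray), 0 where there is no reading.
- vision.calibration(name): a dict with "fx", "fy", "cx", "cy" (pixels), "k1" (the pictures are not rectified: a ray, as slopes to the right and down, at radius r is drawn at 1 + k1 r^2 times it, then the intrinsics apply), "rvec" (rotation vector, rad) and "tvec" (3), from world to camera coordinates, as OpenCV has them. Camera axes: x right, y down, z forward; pixel columns grow to the right and rows downward; lengths in m; the calibration is good to about 2 mm. A picture is of the moment at which its call begins: read the wrist's pose just before it. calibration takes no time and is no camera call; for the wrist camera it gives the pose at the moment of the call.
- workorder.sign_off(): hands the job in, once; it reports no verdict.
The state is a dict: "time": time; "qpos": joint angles; "dq": joint speeds; "tau": joint torques, N m; "position": TCP position; "tool_rot": TCP orientation; "wrist_force": force on the tool from outside, world axes, zero at the start; "moment": the same for the moment, N m; "gripper_width": finger opening in m.
Only numpy, scipy, OpenCV 4.12 (cv2) and the standard library are available. Lean on these libraries where they do the work, as an engineer would, in place of code of your own. Each camera call takes 0.05 s, during which the arm holds its last target.

## Working session

There is one attempt and no reset: what is moved stays moved. The work goes in short steps, Python scripts to look and compute and a tool call to move; the robot and the scene stay as the last step left them, time stands still between calls to the robot, and variables do not carry over. Pictures are saved under pics/ and viewed, and the job is handed in when it is done.

Besides the shell and the picture viewer there is one more tool, called after "Call:" in YAML: its name, and indented under it one key for each argument. drive_tool: Moves the arm, as the interface text tells. Its arguments: {"type":"object","properties":{"motion":{"type":"array"},"squeeze":{"type":"number"}},"required":["motion"]}

```bash
mkdir -p pics; cat > h.py <<'E'
import numpy as np, cv2
from cell import monitor, vision, workorder
def cap(n,save=None):
    c=vision.calibration(n); p,d=vision.capture(n)
    if save: cv2.imwrite(f'pics/{save}.png',p); np.savez(f'pics/{save}.npz',p=p,d=d,**{k:np.array(v) for k,v in c.items()})
    return p,d,c
def ray(c,u,v):
    K=np.array([[c['fx'],0,c['cx']],[0,c['fy'],c['cy']],[0,0,1.]])
    uv=cv2.undistortPoints(np.array([[[u,v]]],float),K,np.array([float(c['k1']),0,0,0]))[0,0]
    R=cv2.Rodrigues(np.array(c['rvec'],float))[0]; t=np.array(c['tvec'],float).ravel()
    return -R.T@t, R.T@np.array([uv[0],uv[1],1.])
def onplane(c,u,v,z):
    o,d=ray(c,u,v); return o+d*(z-o[2])/d[2]
def cloud(c,d,us,vs):
    return np.array([ (lambda o,r:o+r*d[v,u])(*ray(c,u,v)) for u,v in zip(us,vs)])
def proj(c,P):
    K=np.array([[c['fx'],0,c['cx']],[0,c['fy'],c['cy']],[0,0,1.]])
    return cv2.projectPoints(np.array(P,float).reshape(-1,1,3),np.array(c['rvec'],float),np.array(c['tvec'],float),K,np.array([float(c['k1']),0,0,0]))[0][:,0]
E
python3 - <<'E'
from h import *
o=monitor.get_obs(); print(o)
for n in ['scene','side','wrist']:
    p,d,c=cap(n,n+'0'); print(n,c)
E
```

```text
{'time': 0.0, 'qpos': array([ 7.46555097e+01,  1.80042071e+01, -2.75531083e+00,  6.93416976e+01,
       -7.96615087e-04,  9.00008366e+01]), 'dq': array([ 0.04342803, -0.00831557,  0.00818716, -0.11808957, -0.04724286,
       -0.02566468]), 'tau': array([ 3.62551446e-04, -5.39586890e+01,  3.39755774e+01,  1.89827965e-02,
        1.79352919e-04,  1.67563132e-05]), 'position': array([0.15862764, 0.57806475, 0.25242611]), 'tool_rot': array([-1.79898784e+02,  7.98091699e-04,  1.64654675e+02]), 'wrist_force': array([ 0.23316351,  0.1385772 , -0.18102635]), 'moment': array([-0.01745342,  0.04661761,  0.01122157]), 'gripper_width': 0.08527310073884957}
scene {'fx': 493.5956045411495, 'fy': 493.5956045411495, 'cx': 292.5633286677446, 'cy': 209.62806732741916, 'k1': -0.18213238736551013, 'rvec': array([ 1.82663265,  1.60083336, -0.69924323]), 'tvec': array([-0.08877362, -0.35124505,  1.55242228])}
side {'fx': 494.2643645672063, 'fy': 494.2643645672063, 'cx': 269.3815114270015, 'cy': 217.61316942027088, 'k1': -0.15013791350776784, 'rvec': array([ 0.19533777, -2.88928973,  1.04634006]), 'tvec': array([0.57919947, 0.1333923 , 1.09870994])}
wrist {'fx': 319.48081441572583, 'fy': 319.48081441572583, 'cx': 273.94339841714026, 'cy': 214.64089461206382, 'k1': -0.07057306577278923, 'rvec': array([-2.3226804 , -1.77173002, -0.23282601]), 'tvec': array([-0.59814634, -0.03400974,  0.37809406])}
```

View pics/scene0.png

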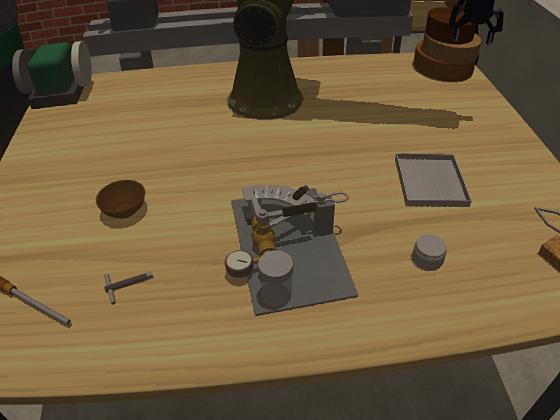

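View pics/side0.png

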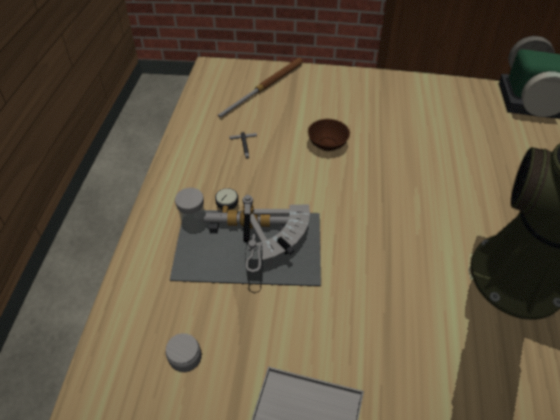

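View pics/wrist0.png

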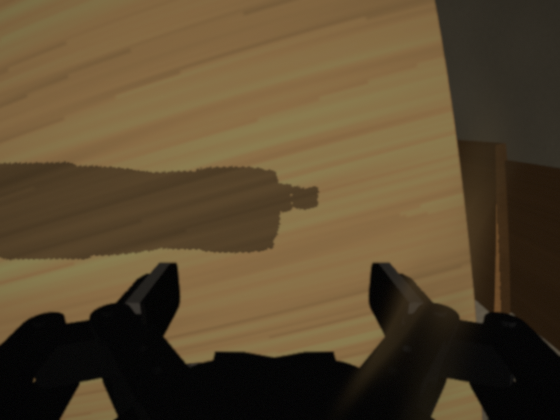

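The scene view has the valve near (290,240) with the clip's loop at (338,197), the tray at (432,180), the bowl at (121,200), the tin at (430,250) and the key at (128,285). The side view has the valve at (250,245) and the rider at (285,243). I'll enlarge both.

```bash
python3 - <<'E'
from h import *
a=cv2.imread('pics/scene0.png')[165:315,215:365]; b=cv2.imread('pics/side0.png')[175:300,165:335]
cv2.imwrite('pics/sc_z.png',cv2.resize(a,(600,600),interpolation=cv2.INTER_CUBIC))
cv2.imwrite('pics/sd_z.png',cv2.resize(b,(782,575),interpolation=cv2.INTER_CUBIC))
# base plate corners & tray corners
S=dict(np.load('pics/scene0.npz')); D=dict(np.load('pics/side0.npz'))
for u,v in [(396,155),(456,154),(470,205),(405,206)]: print('tray',onplane(S,u,v,0.02))
for u,v in [(430,245),]: print('tin',onplane(S,u,v,0.045))
for u,v in [(121,195)]: print('bowl',onplane(S,u,v,0.04))
for u,v in [(355,295),(255,311)]: print('plate',onplane(S,u,v,0.008))
for u,v in [(174,281),(321,282),(321,212)]: print('plate side',onplane(D,u,v,0.008))
print('loop',onplane(S,338,197,0.0985),onplane(D,255,258,.0985))
print('rider',onplane(D,285,243,.078))
E
```

```text
tray [0.36962311 0.31825249 0.02      ]
tray [0.38364505 0.48551197 0.02      ]
tray [0.58561949 0.44131904 0.02      ]
tray [0.56841643 0.28130355 0.02      ]
tin [0.7201214  0.28626686 0.045     ]
bowl [ 0.46364469 -0.38498496  0.04      ]
plate [0.79859735 0.10890738 0.008     ]
plate [ 0.81098843 -0.09174376  0.008     ]
plate side [0.78378539 0.11850135 0.008     ]
plate side [0.45845312 0.07767913 0.008     ]
plate side [ 0.47378606 -0.12590942  0.008     ]
loop [0.60382847 0.10731636 0.0985    ] [0.60021062 0.0948261  0.0985    ]
rider [0.5448881  0.03287516 0.078     ]
```

View pics/sc_z.png

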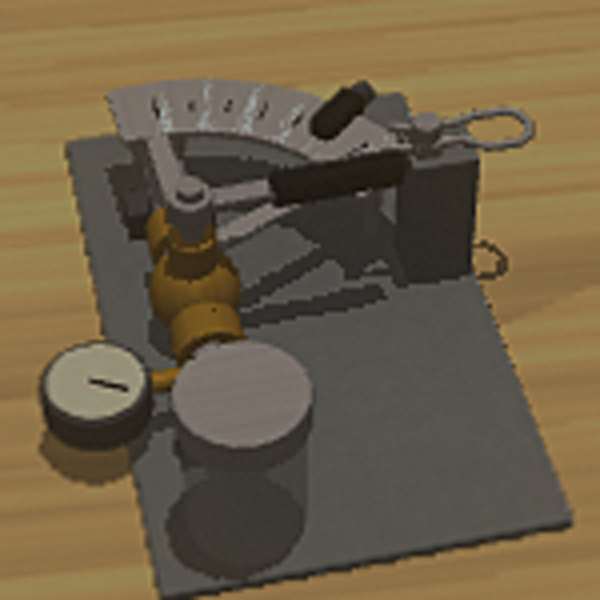

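View pics/sd_z.png

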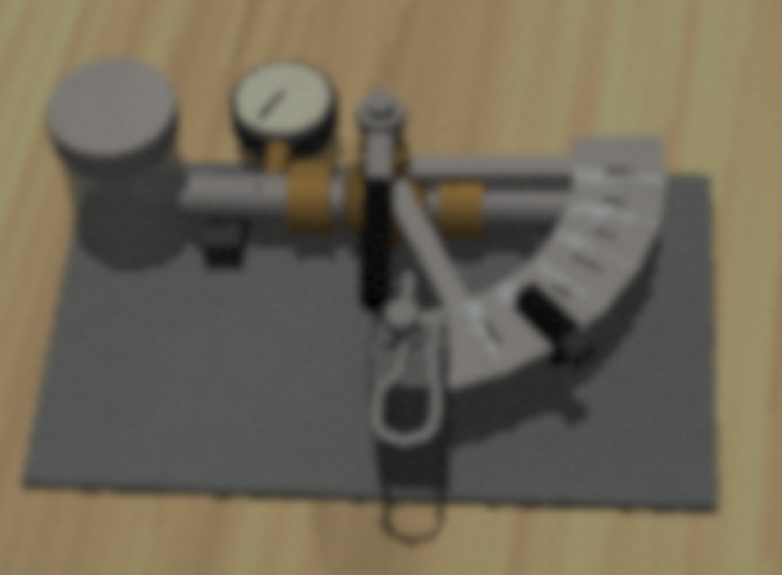

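```bash
cat >> h.py <<'E'
from scipy.spatial.transform import Rotation as Ro
def tool(o=None):
    o=o or monitor.get_obs()
    return np.array(o['position']),Ro.from_euler('xyz',o['tool_rot'],degrees=True)
def down(yaw): return Ro.from_euler('xyz',[180,0,yaw],degrees=True)
def rel(p,R,tp,tR):
    return np.r_[1000*R.inv().apply(np.array(tp)-p),(R.inv()*tR).as_rotvec(degrees=True)]
E
python3 - <<'E'
from h import *
p,R=tool(); c=vision.calibration('wrist')
Rc=cv2.Rodrigues(c['rvec'])[0]; C=-Rc.T@c['tvec']
print('cam in tool',R.inv().apply(C-p),'axes(cols) in tool\n',R.as_matrix().T@Rc.T)
for tgt,y in [((0.5,0.06,0.33),90),((0.5,0.06,0.33),180),((0.5,.06,.33),100)]:
    print(rel(p,R,tgt,down(y)).round(1))
E
```

```text
cam in tool [ 0.06585213 -0.00076584 -0.12009272] axes(cols) in tool
 [[-3.57296751e-06 -9.65331271e-01 -2.61027846e-01]
 [ 9.99999854e-01  1.37430847e-04 -5.21933822e-04]
 [ 5.39712318e-04 -2.61027810e-01  9.65331130e-01]]
[-4.663e+02 -4.095e+02 -7.680e+01 -1.000e-01  1.000e-01  7.470e+01]
[-4.663e+02 -4.095e+02 -7.680e+01 -1.000e-01 -0.000e+00 -1.530e+01]
[-4.663e+02 -4.095e+02 -7.680e+01 -1.000e-01  0.000e+00  6.470e+01]
```

```bash
python3 - <<'E'
from h import *
p,R=tool()
print(rel(p,R,(0.6,0.0,0.38),down(97)).round(1))
E
```

```text
[-5.786e+02 -4.410e+02 -1.268e+02 -1.000e-01  0.000e+00  6.770e+01]
```

Call:
drive_tool:
  motion:
    - [-38,-29,-8,0,0,8.4,-1]
    - [-76,-58,-17,0,0,16.8,-1]
    - [-114,-87,-25,0,0,25.2,-1]
    - [-152,-116,-33,0,0,33.6,-1]
    - [-190,-145,-42,0,0,42,-1]
    - [-228,-174,-50,0,0,50.4,-1]
    - [-266,-203,-59,0,0,58.8,-1]
    - [-304,-232,-67,0,0,67.2,-1]

```text
time: 0.95
position: [0.3913, 0.2727, 0.3207]
tool_rot: [180.0, -0.0, 97.1]
wrist_force: [1.7, 0.2, 0.5]
gripper_width: 0.0854
```

```bash
python3 - <<'E'
from h import *
p,R=tool()
print(p,rel(p,R,(0.6,0.0,0.38),down(97)).round(1))
E
```

```text
[0.39125592 0.2727111  0.32069922] [-2.965e+02  1.733e+02 -5.930e+01  0.000e+00 -0.000e+00  1.000e-01]
```

Call:
drive_tool:
  motion:
    - [-42,25,-8,0,0,0,-1]
    - [-84,49,-17,0,0,0,-1]
    - [-126,74,-25,0,0,0,-1]
    - [-168,98,-34,0,0,0,-1]
    - [-210,123,-42,0,0,0,-1]
    - [-253,148,-50,0,0,0,-1]
    - [-296,173,-59,0,0,0,-1]
    - [-296,173,-59,0,0,0,-1]

```text
time: 1.75
position: [0.6033, -0.0013, 0.3786]
tool_rot: [180.0, 0.1, 97.1]
wrist_force: [0.3, 1.0, -0.6]
gripper_width: 0.0855
```

```bash
python3 - <<'E'
from h import *
print(tool()[0],monitor.get_obs()['qpos'])
p,d,c=cap('wrist','w1')
cv2.imwrite('pics/w1z.png',cv2.resize(p[0:330],(800,471),interpolation=cv2.INTER_CUBIC))
E
```

```text
[ 0.60330725 -0.00125195  0.37861869] [-6.81537279e-02  1.75913058e+01  1.29261826e+01  8.52990010e+01
 -9.91067299e-02  8.27980201e+01]
```

View pics/w1.png

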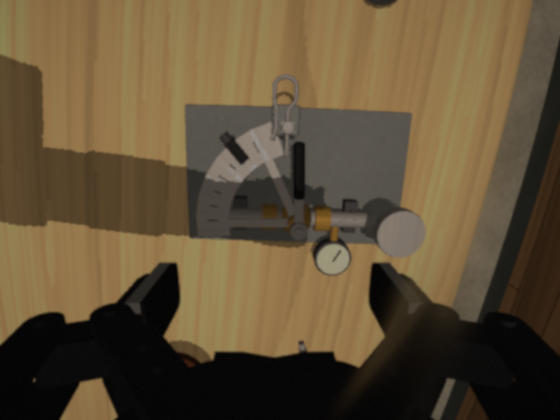

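Valve clearly seen: clip loop at (286,85), post at (289,127), lever grip (299,145–198), axis near (298,232), rider (235,149). I'll enlarge it.

```bash
python3 - <<'E'
from h import *
p=cv2.imread('pics/w1.png')
a=cv2.resize(p[65:265,180:420],(792,660),interpolation=cv2.INTER_CUBIC)[:600]
a=np.clip(a.astype(float)*1.8,0,255).astype('uint8')
cv2.imwrite('pics/w1z.png',a)
E
```

```text
(no output)
```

View pics/w1z.png

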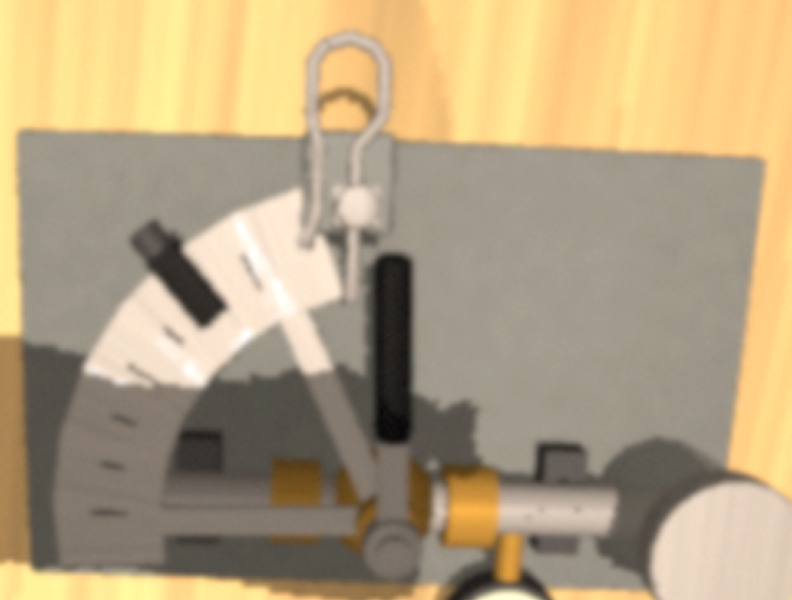

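```bash
python3 - <<'E'
from h import *
W=dict(np.load('pics/w1.npz'))
f=lambda x,y,z: onplane(W,180+x/3.3-.35,65+y/3.3-.35,z)
pts=dict(TL=(20,130,.008),TR=(763,158,.008),BL=(33,570,.008),post=(357,206,.116),gtip=(394,256,.109),gin=(392,440,.109),hub=(390,545,.106),loopL=(310,90,.0985),loopR=(389,90,.0985),loopend=(350,33,.0985),r_in=(210,312,.078),r_out=(163,252,.078),rLo=(147,268,.078),rRo=(180,241,.078),rLi=(200,325,.078),rRi=(222,305,.078))
P={k:f(*v) for k,v in pts.items()}
for k,v in P.items(): print(k,v.round(4))
print('dirs x',np.degrees(np.arctan2(*(P['TR']-P['TL'])[[1,0]])),np.linalg.norm(P['TR']-P['TL']))
e=P['TL']-P['BL'];print('y',np.degrees(np.arctan2(e[1],e[0]))-90,np.linalg.norm(e))
e=P['gtip']-P['gin'];print('lever',np.degrees(np.arctan2(e[1],e[0]))-90,np.linalg.norm(e))
e=P['r_out']-P['r_in'];print('rider',np.degrees(np.arctan2(e[1],e[0]))-90,np.linalg.norm(e))
print('loopw',np.linalg.norm(P['loopL']-P['loopR']))
E
```

```text
TL [0.4619 0.0824 0.008 ]
TR [0.7951 0.1132 0.008 ]
BL [ 0.4801 -0.1242  0.008 ]
post [0.611  0.0667 0.116 ]
gtip [0.6269 0.051  0.109 ]
gin [ 0.6359 -0.0166  0.109 ]
hub [ 0.6415 -0.0589  0.106 ]
loopL [0.5895 0.1051 0.0985]
loopR [0.6177 0.1087 0.0985]
loopend [0.6012 0.1262 0.0985]
r_in [0.5603 0.0194 0.078 ]
r_out [0.5397 0.0404 0.078 ]
rLo [0.534  0.0335 0.078 ]
rRo [0.5459 0.0454 0.078 ]
rLi [0.5569 0.0138 0.078 ]
rRi [0.5648 0.0227 0.078 ]
dirs x 5.27114004197037 0.334648299305757
y 5.05475670831899 0.20743016076979806
lever 7.595336570638565 0.06816332710289522
rider 44.533562594233274 0.02942921040926509
loopw 0.028413247464036315
```

```bash
python3 - <<'E'
from h import *
p,R=tool()
print(rel(p,R,(.6032,.1093,.22),down(95.1)).round(1))
print(rel(p,R,(.6032,.1093,.108),down(95.1)).round(1))
E
```

```text
[107.5  15.1 158.4  -0.    0.    2.1]
[107.5  15.2 270.4  -0.    0.    2.1]
```

Call:
drive_tool:
  motion:
    - [26,4,38,0,0,1,-0.3]
    - [52,8,76,0,0,2,-0.3]
    - [78,11,114,0,0,2.1,-0.3]
    - [104,15,150,0,0,2.1,-0.3]
    - [107.5,15,180,0,0,2.1,-0.3]
    - [107.5,15,200,0,0,2.1,-0.3]
    - [107.5,15,200,0,0,2.1,-0.3]
    - [107.5,15,200,0,0,2.1,-0.3]
  squeeze: 40

```text
time: 2.6
position: [0.6007, 0.1126, 0.1796]
tool_rot: [-180.0, -0.0, 95.4]
wrist_force: [0.5, -1.3, 0.6]
gripper_width: 0.0556
```

```bash
python3 - <<'E'
from h import *
p,R=tool(); print(p)
print(rel(p,R,(.6032,.1093,.108),down(95.1)).round(1))
cap('wrist','w2'); cap('side','s2')
E
```

```text
[0.60066848 0.11260269 0.17963155]
[-3.5  2.3 71.6 -0.  -0.   0.3]
```

View pics/w2.png

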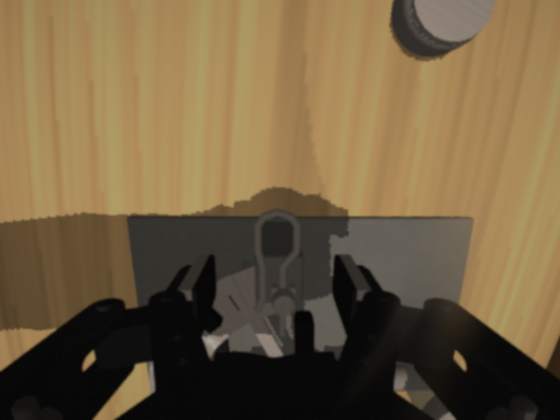

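The clip's loop is between the jaws: outer edges about u=255–300, far end at v≈209, post at (284,298). I'll compute its position.

```bash
python3 - <<'E'
from h import *
W=dict(np.load('pics/w2.npz'))
p=W['p']; a=np.clip(cv2.resize(p[195:345,190:370],(720,600),interpolation=cv2.INTER_CUBIC).astype(float)*2,0,255)
cv2.imwrite('pics/w2z.png',a)
E
```

```text
[ WARN:0@0.393] global loadsave.cpp:1063 imwrite_ Unsupported depth image for selected encoder is fallbacked to CV_8U.
```

View pics/w2z.png

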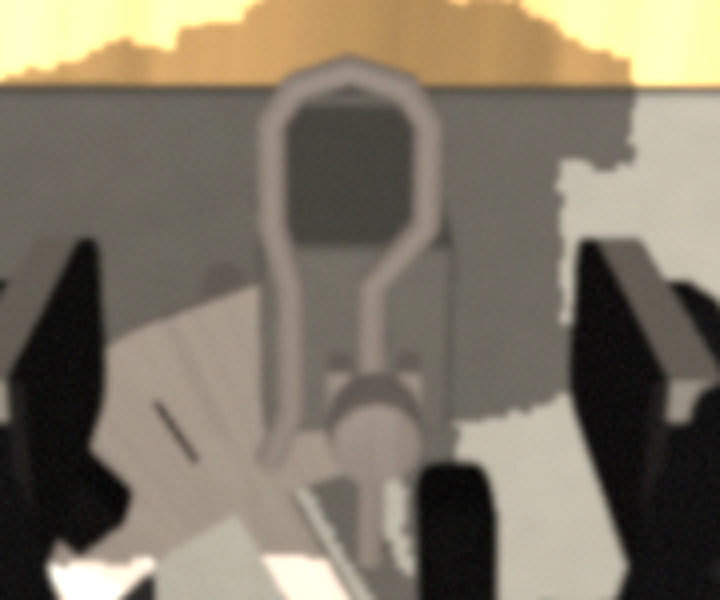

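```bash
python3 - <<'E'
from h import *
W=dict(np.load('pics/w2.npz'))
f=lambda x,y,z=.0985: onplane(W,190+x/4-.37,195+y/4-.37,z)
for n,a in dict(L=(258,180),R=(440,180),end=(350,55),mid=(349,182),post=(372,440,.116)).items(): print(n,f(*a).round(4))
L,R=f(258,180),f(440,180);print(np.linalg.norm(L-R))
E
```

```text
L [0.5878 0.1047 0.0985]
R [0.618  0.1076 0.0985]
end [0.601  0.1276 0.0985]
mid [0.6029 0.1058 0.0985]
post [0.6102 0.0682 0.116 ]
0.03035079773213679
```

```bash
python3 - <<'E'
from h import *
o=monitor.get_obs();p,R=tool(o); print(o['time'],p,o['dq'].round(2))
print(rel(p,R,(.6027,.110,.108),down(95.1)).round(1))
E
```

```text
2.7 [0.60210519 0.11231262 0.18103661] [-0.38 -0.21  0.51 -0.13 -0.03  0.05]
[-2.4  0.2 73.   0.1 -0.   0.3]
```

Call:
drive_tool:
  motion:
    - [-1,0,12,0,0,0,-0.3]
    - [-2,0,28,0,0,0,-0.3]
    - [-2,0,44,0,0,0,-0.3]
    - [-2,0,60,0,0,0,-0.3]
    - [-2,0,70,0,0,0,-0.3]
    - [-2,0,73,0,0,0,-0.3]
    - [-2,0,73,0,0,0,-0.3]
    - [-2,0,73,0,0,0,-0.3]

```text
time: 3.5
position: [0.6022, 0.11, 0.1071]
tool_rot: [179.9, -0.0, 95.4]
wrist_force: [-0.0, 0.6, -0.5]
gripper_width: 0.0556
```

```bash
python3 - <<'E'
from h import *
o=monitor.get_obs();p,R=tool(o); print(o['time'],p,o['wrist_force'])
print(rel(p,R,(.6027,.110,.108),down(95.1)).round(1))
w=cap('wrist','w3')[0]; cv2.imwrite('pics/w3z.png',np.clip(cv2.resize(w[150:400,130:430],(720,600),interpolation=cv2.INTER_CUBIC).astype(float)*2,0,255).astype('uint8'))
print(tool()[0])
E
```

```text
3.5 [0.60217718 0.10998558 0.1070559 ] [-0.01991147  0.6318635  -0.47395813]
[-0.   0.5 -0.9  0.1 -0.   0.3]
[0.60228221 0.11003308 0.10720026]
```

View pics/w3z.png

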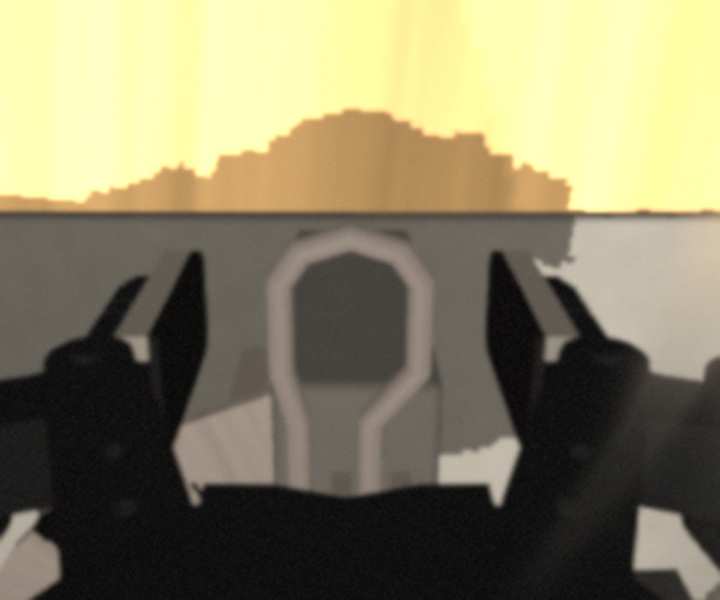

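The loop is centred between the pads (loop centre u≈350, pads midway at 347 in the zoom). I'll close the jaws.

Call:
drive_tool:
  motion:
    - [0,0,0,0,0,0,0]
    - [0,0,0,0,0,0,1]
    - [0,0,0,0,0,0,1]
    - [0,0,0,0,0,0,1]
    - [0,0,0,0,0,0,1]
    - [0,0,0,0,0,0,1]
    - [0,0,0,0,0,0,1]
    - [0,0,0,0,0,0,1]
  squeeze: 40

```text
time: 4.35
position: [0.602, 0.11, 0.1067]
tool_rot: [179.9, -0.0, 95.4]
wrist_force: [0.5, -0.3, 5.1]
gripper_width: 0.0296
```

Call:
drive_tool:
  motion:
    - [6,0,0,0,0,0,1]
    - [16,0,0,0,0,0,1]
    - [28,0,0,0,0,0,1]
    - [40,0,0,0,0,0,1]
    - [52,0,0,0,0,0,1]
    - [64,0,0,0,0,0,1]
    - [76,0,0,0,0,0,1]
    - [80,0,0,0,0,0,1]

```text
time: 5.15
position: [0.5937, 0.1914, 0.106]
tool_rot: [-180.0, -0.0, 95.5]
wrist_force: [0.1, -0.0, -0.0]
gripper_width: 0.0291
```

```bash
python3 - <<'E'
from h import *
o=monitor.get_obs(); print(o['position'],o['wrist_force'],o['gripper_width'],o['qpos'])
cap('wrist','w4'); s=cap('side','s4')[0]; cv2.imwrite('pics/s4z.png',cv2.resize(s[150:350,130:400],(800,592)))
E
```

```text
[0.59367246 0.19140159 0.10600033] [ 0.08220298 -0.043241   -0.04317548] 0.02914455026726217 [ 1.78493498e+01  2.57570105e+01 -1.13529112e+01  5.29108528e+01
  4.06089942e-02  1.02397079e+02]
```

View pics/w4.png

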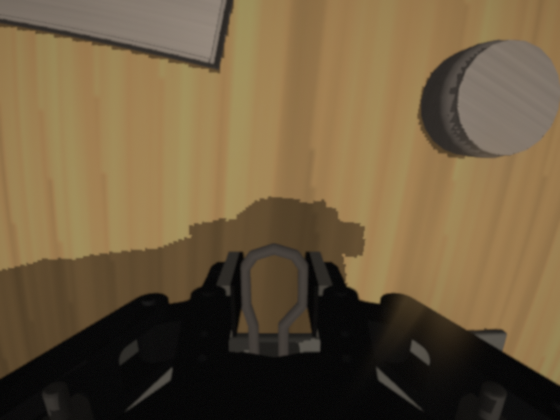

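View pics/s4z.png

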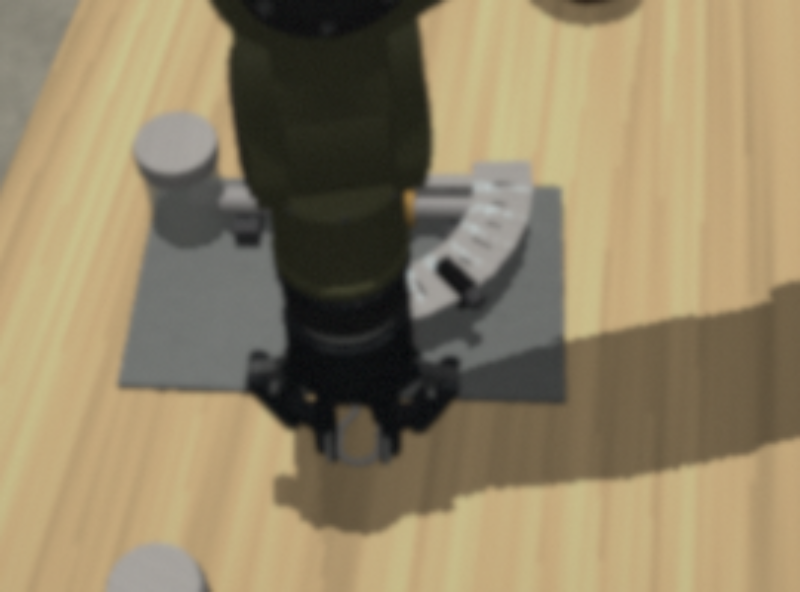

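The clip is free and in the jaws (loop at (275,250–350) in the wrist view). The tray's near corner shows at (215,68), and the tin stands clear at (505,98).

```bash
python3 - <<'E'
from h import *
W=dict(np.load('pics/w4.npz')); print('corner',onplane(W,219,66,.02),'edge pt',onplane(W,60,32,.02))
o=monitor.get_obs();p,R=tool(o);print(p)
for z in (.15,.06,.03): print(rel(p,R,(.482,.411,z),down(79)).round(1))
E
```

```text
corner [0.55062668 0.29002988 0.02      ] edge pt [0.45113527 0.30350315 0.02      ]
[0.59386878 0.19047474 0.10611544]
[230.1 -90.5 -43.8  -0.   -0.   16.4]
[230.1 -90.5  46.2  -0.   -0.   16.4]
[230.1 -90.5  76.2  -0.   -0.   16.4]
```

Call:
drive_tool:
  motion:
    - [20,-8,-6,0,0,2,1]
    - [60,-24,-12,0,0,6,1]
    - [100,-40,-20,0,0,10,1]
    - [140,-55,-20,0,0,14,1]
    - [180,-71,-20,0,0,16.4,1]
    - [200,-79,-20,0,0,16.4,1]
    - [205,-81,-20,0,0,16.4,1]
    - [205,-81,-20,0,0,16.4,1]

```text
time: 6.05
position: [0.4942, 0.3862, 0.1262]
tool_rot: [180.0, 0.0, 79.0]
wrist_force: [0.8, -0.1, -0.8]
gripper_width: 0.0289
```

```bash
python3 - <<'E'
from h import *
o=monitor.get_obs(); print(o['position'],o['tool_rot'],o['gripper_width'])
cap('wrist','w5'); cap('side','s5'); cap('scene','c5')
E
```

```text
[0.49416423 0.38622005 0.12621386] [1.79990470e+02 2.70642132e-02 7.90140537e+01] 0.02893395684587931
```

View pics/w5.png

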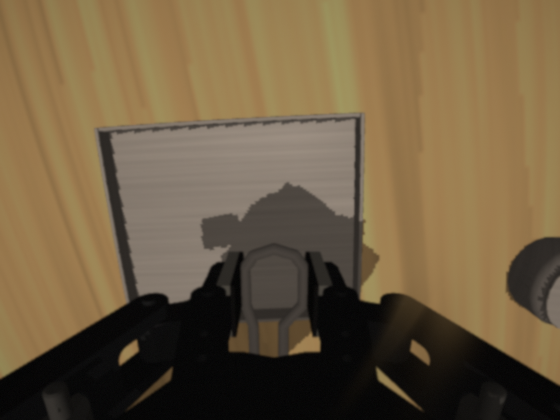

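View pics/c5.png

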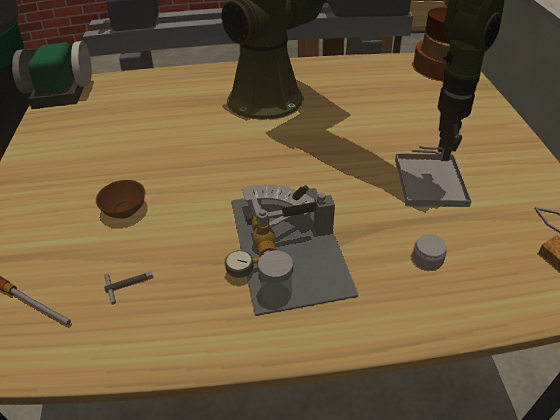

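The tray's far rim runs from (98,129) to (364,114) in the wrist view, and its right rim goes down to about (360,315).

```bash
python3 - <<'E'
from h import *
W=dict(np.load('pics/w5.npz'))
A,B,C=[onplane(W,u,v,.02) for u,v in [(98,129),(364,114),(359,318)]]
print(A,B,C,np.linalg.norm(A-B),np.linalg.norm(B-C))
ang=np.arctan2(*(B-A)[[1,0]]);print(np.degrees(ang))
y=np.array([-np.sin(ang),np.cos(ang),0]); cen=(A+B)/2-.08*y; print('cen',cen)
t=cen+.031*y; print(t)
p,R=tool();print(p)
for z in (.05,.032): print(rel(p,R,(t[0],t[1],z),down(90+np.degrees(ang))).round(1))
E
```

```text
[0.38553938 0.4746291  0.02      ] [0.56899707 0.4482002  0.02      ] [0.54635798 0.29094416 0.02      ] 0.185351590855817 0.158877277332191
-8.197627952236731
cen [0.46586119 0.38223208 0.02      ]
[0.47028141 0.41291532 0.02      ]
[0.49503869 0.38479886 0.12621356]
[ 22.8 -29.7  76.2   0.    0.   -2.9]
[ 22.9 -29.7  94.2   0.    0.   -2.9]
```

Call:
drive_tool:
  motion:
    - [6,-8,20,0,0,-1,1]
    - [14,-18,40,0,0,-2,1]
    - [23,-29,60,0,0,-2.9,1]
    - [23,-30,76,0,0,-2.9,1]
    - [23,-30,88,0,0,-2.9,1]
    - [23,-30,95,0,0,-2.9,1]
    - [23,-30,98,0,0,-2.9,1]
    - [23,-30,98,0,0,-2.9,1]

```text
time: 7.0
position: [0.4698, 0.4141, 0.0284]
tool_rot: [180.0, -0.0, 81.8]
wrist_force: [0.4, 0.6, -0.6]
gripper_width: 0.0296
```

```bash
python3 - <<'E'
from h import *
o=monitor.get_obs(); print(o['position'],o['tool_rot'],o['wrist_force'],o['gripper_width'])
E
```

```text
[0.46978872 0.41405277 0.02837408] [ 1.79995878e+02 -1.15019965e-03  8.18047683e+01] [ 0.35226732  0.5949545  -0.64040674] 0.02958151334476264
```

Call:
drive_tool:
  motion:
    - [0,0,2,0,0,0,1]
    - [0,0,2,0,0,0,1]
    - [0,0,2,0,0,0,0.2]
    - [0,0,2,0,0,0,0.1]
    - [0,0,2,0,0,0,0]
    - [0,0,2,0,0,0,-0.1]
    - [0,0,2,0,0,0,-0.1]
    - [0,0,2,0,0,0,-0.1]

```text
time: 7.8
position: [0.4693, 0.4145, 0.0263]
tool_rot: [180.0, 0.0, 81.9]
wrist_force: [0.1, -0.6, -0.5]
gripper_width: 0.047
```

Call:
drive_tool:
  motion:
    - [0,0,-5,0,0,0,-0.1]
    - [0,0,-20,0,0,0,-0.1]
    - [0,0,-45,0,0,0,-0.1]
    - [0,0,-80,0,0,0,-0.1]
    - [0,0,-120,0,0,0,-0.1]
    - [0,0,-160,0,0,0,-0.1]
    - [0,0,-190,0,0,0,-0.1]
    - [0,0,-200,0,0,0,-0.1]

```text
time: 8.6
position: [0.4708, 0.4158, 0.2318]
tool_rot: [179.7, -0.3, 81.9]
wrist_force: [0.1, -0.2, -0.2]
gripper_width: 0.0468
```

```bash
python3 - <<'E'
from h import *
o=monitor.get_obs(); print(o['time'],o['position'],o['wrist_force'],o['gripper_width'])
p,d,c=cap('wrist','w6')
p,R=tool(); print(p)
# lever grasp preview: axis (.642,-.060), lever world dir 7.7deg; grasp radius 68
a=np.radians(90+7.7); g=np.array([.642,-.060,0])+.068*np.array([np.cos(a),np.sin(a),0]); print(g)
for z in (.25,): print(rel(p,R,(g[0],g[1],z),down(97.7)).round(1))
E
```

```text
8.6 [0.47082862 0.4157799  0.23182655] [ 0.10975374 -0.23162559 -0.16507659] 0.046842608042598884
[0.47077384 0.41574333 0.23141957]
[0.63288894 0.00738686 0.        ]
[-3.812e+02  2.184e+02 -1.960e+01  3.000e-01 -3.000e-01 -1.580e+01]
```

View pics/w6.png

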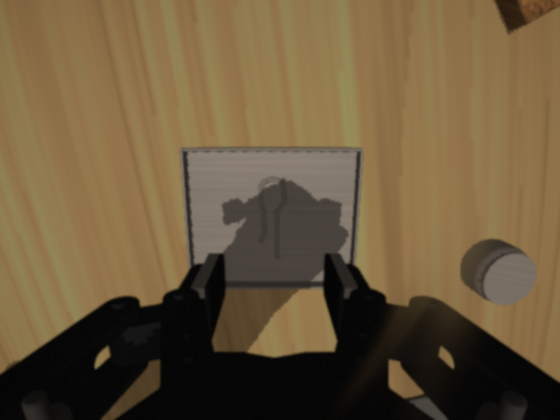

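The clip lies flat in the tray, loop at (272,182) and leg end at (277,258), inside all the walls. On to the lever.

Call:
drive_tool:
  motion:
    - [-20,11,-2,0,0,-2,-0.3]
    - [-60,34,-6,0,0,-4,-0.3]
    - [-103,59,-10,0,0,-7,-0.3]
    - [-146,84,-14,0,0,-10,-0.3]
    - [-189,108,-18,0,0,-13,-0.3]
    - [-232,133,-20,0,0,-15.8,-0.3]
    - [-275,158,-20,0,0,-15.8,-0.3]
    - [-318,182,-20,0,0,-15.8,-0.3]

```text
time: 9.45
position: [0.6042, 0.0718, 0.2451]
tool_rot: [-179.9, -0.0, 97.7]
wrist_force: [1.4, 0.8, -0.2]
gripper_width: 0.0556
```

```bash
python3 - <<'E'
from h import *
p,R=tool(); print(p)
cap('wrist','w7')
p,R=tool(); print(p)
print(rel(p,R,(.633,.0075,.20),down(97.7)).round(1))
E
```

```text
[0.6041867  0.0718126  0.24511645]
[0.60652016 0.0647482  0.24488482]
[-59.9  19.   45.2  -0.    0.3  -0.4]
```

View pics/w7.png

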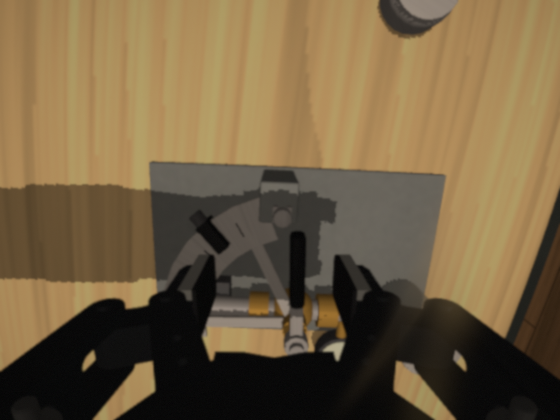

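Call:
drive_tool:
  motion:
    - [-20,6,6,0,0,0,-0.3]
    - [-40,13,15,0,0,0,-0.3]
    - [-60,19,30,0,0,0,-0.3]
    - [-60,19,45,0,0,0,-0.3]
    - [-60,19,60,0,0,0,-0.3]
    - [-60,19,70,0,0,0,-0.3]
    - [-60,19,70,0,0,0,-0.3]
    - [-60,19,70,0,0,0,-0.3]

```text
time: 10.3
position: [0.6309, 0.0172, 0.1761]
tool_rot: [-180.0, -0.0, 97.7]
wrist_force: [0.3, 0.2, 0.8]
gripper_width: 0.0554
```

```bash
python3 - <<'E'
from h import *
p,R=tool(); print(p)
w=cap('wrist','w8')[0]; cv2.imwrite('pics/w8z.png',np.clip(cv2.resize(w[150:400,130:430],(720,600),interpolation=cv2.INTER_CUBIC).astype(float)*2,0,255).astype('uint8'))
p,R=tool(); print(p)
print(rel(p,R,(.633,.0075,.10),down(97.7)).round(1))
W=dict(np.load('pics/w7.npz'))
for n,a in dict(tip=(298,233,.109),inn=(298,307,.109),post=(282,216,.116)).items(): print(n,onplane(W,*a))
E
```

```text
[0.63094489 0.01724601 0.17612354]
[0.63139413 0.01721078 0.17671138]
[-9.8  0.3 76.7  0.   0.  -0. ]
tip [0.62654038 0.05438482 0.109     ]
inn [ 0.63747164 -0.01553275  0.109     ]
post [0.61063754 0.06920389 0.116     ]
```

View pics/w8z.png

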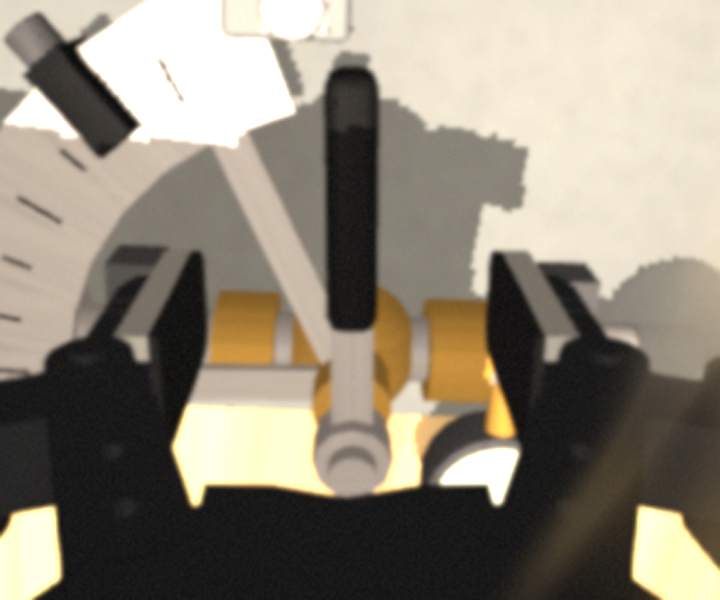

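The lever grip (u≈352 in the zoom) is centred between the open pads (347). The rider is at upper left, (75,85). I'll go down and close.

Call:
drive_tool:
  motion:
    - [0,0,15,0,0,0,-0.3]
    - [0,0,32,0,0,0,-0.3]
    - [0,0,50,0,0,0,-0.3]
    - [0,0,64,0,0,0,-0.3]
    - [0,0,71,0,0,0,-0.3]
    - [0,0,73,0,0,0,-0.3]
    - [0,0,73,0,0,0,-0.3]
    - [0,0,73,0,0,0,-0.3]
  squeeze: 30

```text
time: 11.15
position: [0.6319, 0.017, 0.1042]
tool_rot: [179.9, 0.0, 97.7]
wrist_force: [0.8, -0.7, 0.4]
gripper_width: 0.0553
```

Call:
drive_tool:
  motion:
    - [0,0,0,0,0,0,0.3]
    - [0,0,0,0,0,0,0.6]
    - [0,0,0,0,0,0,1]
    - [0,0,0,0,0,0,1]
    - [0,0,0,0,0,0,1]
    - [0,0,0,0,0,0,1]
    - [0,0,0,0,0,0,1]
    - [0,0,0,0,0,0,1]
  squeeze: 30

```text
time: 11.95
position: [0.6318, 0.0171, 0.1038]
tool_rot: [179.9, 0.0, 97.7]
wrist_force: [1.5, 0.2, 3.8]
gripper_width: 0.0135
```

```bash
python3 - <<'E'
from h import *
o=monitor.get_obs(); p,R=tool(o); print(o['time'],p,o['tool_rot'],o['wrist_force'],o['moment'],o['gripper_width'])
W=dict(np.load('pics/w8.npz'))
f=lambda x,y,z: onplane(W,130+x/2.4-.3,150+y/2.4-.3,z)
ax=np.array([.642,-.060]); 
hub=f(352,462,.112);print('hub',hub)
for n,a in dict(tip=(352,72,.109),inn=(352,325,.109),post=(291,10,.116),rRi=(137,122,.078),rLi=(104,155,.078),rRo=(74,46,.078),rLo=(30,80,.078)).items():
    q=f(*a); print(n,q.round(4),np.linalg.norm(q[:2]-ax),np.degrees(np.arctan2(*(q[:2]-ax)[::-1]))-90)
# arc plan: rotate TCP about axis by th
th0=np.degrees(np.arctan2(*(p[:2]-ax)[::-1]))-90; r=np.linalg.norm(p[:2]-ax); print('tcp angle',th0,r)
for tgt in (45.6,):
  for k in range(1,9):
    a=(tgt-7.7)*k/8; c=Ro.from_euler('z',a,degrees=True)
    tp=np.r_[ax,p[2]]+c.apply(p-np.r_[ax,p[2]]); print(k,rel(p,R,tp,c*R).round(1))
E
```

```text
11.95 [0.63184994 0.01705748 0.10377667] [1.79927481e+02 1.02643652e-03 9.76671813e+01] [1.47915949 0.15869019 3.75256906] [ 0.12100285 -0.37805678  0.25469765] 0.013514498933229544
hub [ 0.6421459  -0.05630793  0.112     ]
tip [0.6272 0.0528 0.109 ] 0.11380946884137721 7.462051978549027
inn [ 0.6365 -0.0152  0.109 ] 0.04515962964025263 6.960196821710213
post [0.611  0.0664 0.116 ] 0.13016267127163406 13.76957892223841
rRi [0.5677 0.0252 0.078 ] 0.11304675348537539 41.1059989199953
rLi [0.5585 0.0138 0.078 ] 0.11147393210857365 48.51557585235503
rRo [0.5481 0.0451 0.078 ] 0.14095471980900934 41.78928432919605
rLo [0.5356 0.0335 0.078 ] 0.14168390610745848 48.68035211051023
tcp angle 7.503840765306961 0.07772308961221915
1 [-0.2 -6.4 -0.  -0.   0.  -4.7]
2 [ -1.  -12.8  -0.   -0.    0.   -9.5]
3 [ -2.3 -19.1  -0.   -0.    0.  -14.2]
4 [ -4.1 -25.3  -0.   -0.    0.  -18.9]
5 [ -6.5 -31.2  -0.   -0.    0.  -23.7]
6 [ -9.3 -37.   -0.   -0.    0.  -28.4]
7 [-12.5 -42.6  -0.1  -0.    0.  -33.2]
8 [-16.3 -47.8  -0.1  -0.    0.  -37.9]
```

Call:
drive_tool:
  motion:
    - [-0.1,-3.2,0,0,0,-2.4,1]
    - [-0.3,-6.4,0,0,0,-4.7,1]
    - [-0.6,-9.6,0,0,0,-7.1,1]
    - [-1.1,-12.8,0,0,0,-9.5,1]
    - [-1.6,-15.9,0,0,0,-11.8,1]
    - [-2.4,-19.1,0,0,0,-14.2,1]
    - [-3.2,-22.1,0,0,0,-16.5,1]
    - [-4.2,-25.2,0,0,0,-18.9,1]

```text
time: 12.75
position: [0.6077, 0.0094, 0.1037]
tool_rot: [179.9, 0.0, 116.6]
wrist_force: [2.5, 0.7, 1.9]
gripper_width: 0.0132
```

```bash
python3 - <<'E'
from h import *
o=monitor.get_obs(); p,R=tool(o); ax=np.array([.642,-.060]);print(p,o['tool_rot'],o['wrist_force'],o['moment'],o['gripper_width'])
print(np.degrees(np.arctan2(*(p[:2]-ax)[::-1]))-90,np.linalg.norm(p[:2]-ax))
E
```

```text
[0.60771628 0.00939498 0.10373705] [1.79899619e+02 4.51759434e-02 1.16626823e+02] [2.53596456 0.70171586 1.94759207] [ 0.05294345 -0.70497089  0.03281417] 0.013217149730784097
26.291095248745307 0.07740178928038859
```

Call:
drive_tool:
  motion:
    - [-0.1,-3.2,0,0,0,-2.4,1]
    - [-0.3,-6.4,0,0,0,-4.7,1]
    - [-0.6,-9.6,0,0,0,-7.1,1]
    - [-1.1,-12.8,0,0,0,-9.5,1]
    - [-2.0,-17.5,0,0,0,-13,1]
    - [-3.2,-22.1,0,0,0,-16.5,1]
    - [-4.2,-25.2,0,0,0,-18.9,1]
    - [-4.2,-25.2,0,0,0,-18.9,1]

```text
time: 13.55
position: [0.5869, -0.006, 0.1037]
tool_rot: [180.0, 0.1, 135.4]
wrist_force: [3.7, 0.0, 3.0]
gripper_width: 0.0136
```

Call:
drive_tool:
  motion:
    - [0,0,0,0,0,0,0.6]
    - [0,0,0,0,0,0,0.3]
    - [0,0,0,0,0,0,0]
    - [0,0,0,0,0,0,-0.3]
    - [0,0,-10,0,0,0,-0.3]
    - [0,0,-35,0,0,0,-0.3]
    - [0,0,-70,0,0,0,-0.3]
    - [0,0,-95,0,0,0,-0.3]

```text
time: 14.35
position: [0.5866, -0.0056, 0.201]
tool_rot: [179.9, 0.1, 135.4]
wrist_force: [0.0, 0.1, -0.8]
gripper_width: 0.0559
```

```bash
python3 - <<'E'
from h import *
p,R=tool(); print(p,monitor.get_obs()['tool_rot'])
w=cap('wrist','w9')[0]; cv2.imwrite('pics/w9z.png',np.clip(cv2.resize(w[150:400,130:430],(720,600),interpolation=cv2.INTER_CUBIC).astype(float)*2,0,255).astype('uint8'))
print(tool()[0])
E
```

```text
[ 0.58659836 -0.00557318  0.20097077] [1.79938132e+02 6.65244415e-02 1.35449541e+02]
[ 0.58869275 -0.00559001  0.20514927]
```

View pics/w9z.png

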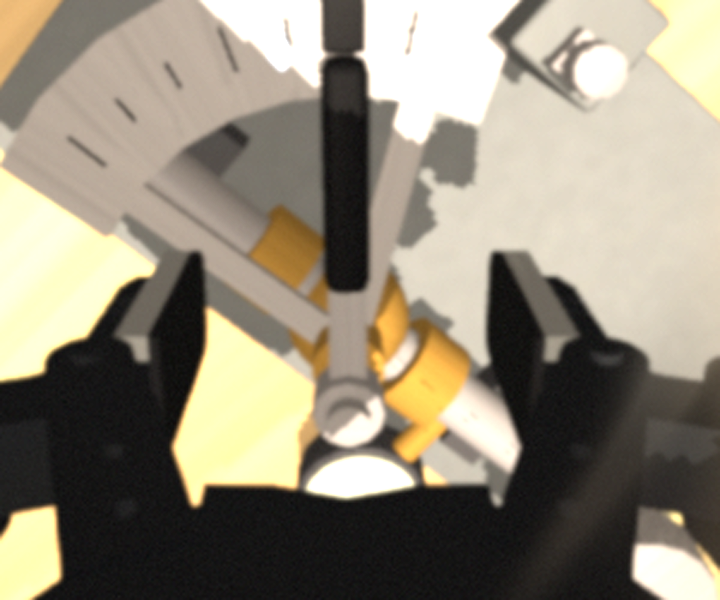

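The lever (u≈346 in the zoom) points straight at the rider (u≈343). I'll back off and check from higher up.

Call:
drive_tool:
  motion:
    - [0,0,-10,0,0,0,-0.3]
    - [0,0,-30,0,0,0,-0.3]
    - [0,0,-55,0,0,0,-0.3]
    - [0,0,-80,0,0,0,-0.3]
    - [0,0,-105,0,0,0,-0.3]
    - [0,0,-120,0,0,0,-0.3]
    - [0,0,-125,0,0,0,-0.3]
    - [0,0,-125,0,0,0,-0.3]

```text
time: 15.2
position: [0.5862, -0.0056, 0.3235]
tool_rot: [180.0, 0.0, 135.5]
wrist_force: [-0.1, -0.5, -0.1]
gripper_width: 0.0553
```

```bash
python3 - <<'E'
from h import *
w=cap('wrist','w10')[0]; cv2.imwrite('pics/w10z.png',np.clip(cv2.resize(w[90:290,160:400],(720,600),interpolation=cv2.INTER_CUBIC).astype(float)*1.8,0,255).astype('uint8'))
s=cap('scene','c10')[0]; cv2.imwrite('pics/c10z.png',cv2.resize(s[140:320,90:490],(800,360),interpolation=cv2.INTER_CUBIC))
E
```

```text
(no output)
```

View pics/w10z.png

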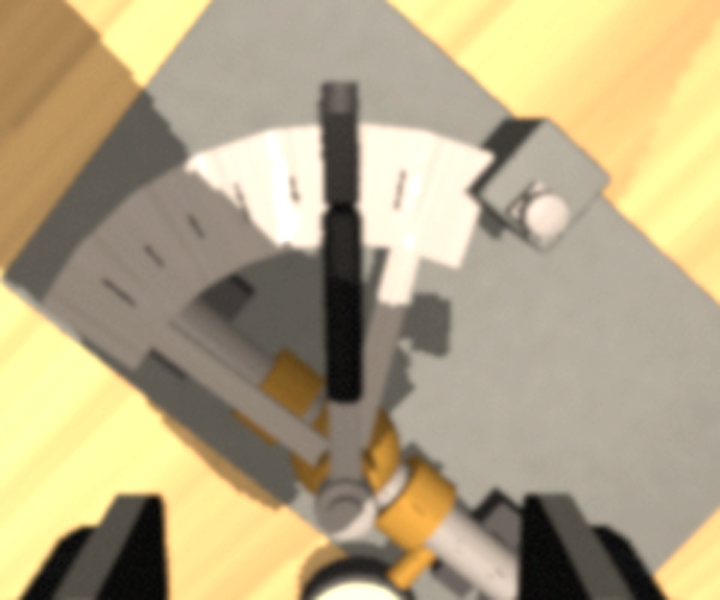

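View pics/c10z.png

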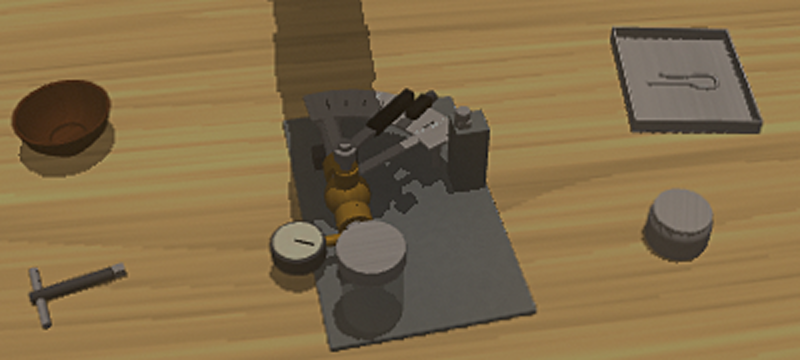

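```bash
python3 - <<'E'
from h import *
W=dict(np.load('pics/w10.npz'))
f=lambda x,y,z: onplane(W,160+x/3-.33,90+y/3-.33,z)[:2]
ang=lambda v: np.degrees(np.arctan2(v[1],v[0]))-90
tip,inn,hub=f(343,210,.109),f(344,398,.109),f(346,505,.112)
ri,ro=f(341.5,200,.078),f(340,115,.078)
print(tip,inn,hub,ri,ro)
print('lever',ang(tip-inn),ang(tip-hub),'mark',ang(ro-ri),ang(ro-hub),ang(ri-hub))
C=dict(np.load('pics/c10.npz'))
pts=np.array([onplane(C,90+x/2,140+y/2,.0055) for x,y in [(648,83),(717,80)]]);print(pts)
print(monitor.get_obs()['wrist_force'],monitor.get_obs()['time'])
workorder.sign_off()
E
```

```text
[0.56148754 0.01782729] [ 0.61010767 -0.02951184] [ 0.63963795 -0.05751796] [0.56050044 0.0180183 ] [0.53786669 0.03953087]
lever 45.764812202197845 46.0469703015948 mark 46.454812932407236 46.36064732847714 46.33376961882567
[[0.46638639 0.33953422 0.0055    ]
 [0.47152474 0.4323887  0.0055    ]]
[-0.69448213 -0.23277194 -0.44903414] 15.3
the job is handed in; nothing more can be done
```

I pulled the clip straight out of the locking post with the lever still shut and laid it in the tray. I then swung the lever round to the set mark, let go, and backed well clear. The job was handed in at 15.3 s, and no verdict came back.

**Lever:** it points at about 45.8–46.0° in the world frame and the mark at about 46.3–46.5°, so they agree within about 0.7° (5° is allowed). That is an opening of about 0.71 rad.

**Clip:** it lies flat near the middle of the tray in both the wrist and scene views. I judged flatness by eye.

**Bystanders:** the bowl, tin and chuck key look unmoved in the last scene picture. I did not measure them again.

**Disagreements:** the scene camera put the tray's corner about 18 mm from where the wrist camera did. I used the wrist camera for placing, because its edge lengths matched the real tray (185 × 159 mm against 190 × 160 mm).

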